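# Stand the flopped binder back up and close the row with the bookend

## Task

The last binder of the row beside the grey case has flopped over onto the wooden bookend. With the fingertips or the outside of the fingers, push it back upright, and push the bookend along the bench so that the row is closed up again: the binder standing straight and in line against its neighbour, the bookend square and snug against it. Only push: lift nothing off the bench, and leave the other binders standing in the row and the mug, the handheld radio and the screwdriver where they are.

Things in the scene. Friction and masses are not known exactly. Their poses are not given: they have to be found in the camera images.
- case_side (a point): Grey plastic equipment case (fixed, 240 x 180 x 150 mm high) that backs one end of the row. This point lies on the bench at the middle of the foot of its side that faces the binders. Axes: z up; -y points out along the row, from the case towards the bookend; x runs along the binders' depth.
- binder_wide: First binder of the row, black A5 ring binder standing against the case: 185 mm deep (x), 55 mm thick (y), 225 mm high (z), 0.75 kg, loose. Origin at the centre of its underside, z up its height.
- binder_thin: Second binder, standing against the first: 185 x 40 x 225 mm, 0.55 kg, loose. Origin and axes as for the first.
- binder_end: The end binder that has flopped over: 185 mm deep (x), 50 mm thick (y), 225 mm high (z), about 0.65 kg, loose. Origin at the centre of its underside, z up its height; its outer face (-y) faces the bookend. It rests on its lower outer edge (25 mm along -y from the origin), 5 to 20 mm clear of where it would touch the second binder, and leans 20 to 40 degrees outwards onto the bookend's top.
- end_top (a point): Point on the end binder: the middle of the upper edge of its outer face (the edge that overhangs the bookend). Axes as the end binder's. The binder balances at about 12 degrees of lean: pushed more upright than that, it drops onto its underside and stands by itself.
- bookend: Loose wooden bookend, 0.5 kg, sliding on the bench: an upright board 140 mm wide (x), 18 thick, 140 high, on a foot of the same width, 18 thick, that points away from the row to 92 mm from the upright's inner face, with a central gusset 18 thick, up to 92 high. Origin on the bench at the middle of the upright's inner face (towards the binders); -y points away from the row, z up.
- bookend_end (a point): Middle of the bookend's outer end face, 92 mm from its inner face along -y, 9 mm above the bench (the foot is 18 mm thick there).
- mug: White mug, 82 mm wide, 95 mm high, standing in front of the row; to be left alone. Origin at the centre of its underside.
- handheld: Black handheld radio standing upright, 34 x 58 x 115 mm plus a stub antenna to 210 mm high; to be left alone. Origin at the centre of its underside.
- screwdriver: Screwdriver, 190 mm long, lying on the bench; to be left alone. Its handle is 26 mm thick. Origin under its middle.
Mind the look-alikes: they are no part of the job. Leave any blue or purple look-alike of the binder_end alone.

How it is judged:
By the outcome, as a careful person would: the job done as asked, in the order asked, and still so for the second after the job is handed in, with the robot touching nothing.
It also fails if it takes over 54 s, if anything falls off the work surface, if the arm or the gripper's body presses on something with over 40 N, if the wrist force passes 120 N, or if a joint passes its speed limit or range.

## Robot

A 6-joint arm with a two-finger parallel gripper is mounted at the origin on the work surface. World frame = base frame: x ahead of the robot, y to its left, z up, the work surface at z = 0. Lengths are in m, angles in degrees, forces in N, time in s.
With the tool pointing down it reaches from about 0.375 to 0.9 m from the base axis. Payload 3.1 kg.
Tool frame: the origin (TCP) lies at the very end of the fingers, on their centre line; the grasp point (between the pads) lies env.grasp_offset behind it (env.grasp_offset is the distance from the TCP to the grasp point, in m); x points along the fingers, z is the direction in which the jaws open and shut, and the axes are right-handed (so a half turn about x gives the same grasp; the last joint's range is limited). The gripper opens to 85 mm and grips with 20 to 120 N. Pads are 22 mm wide; open, the fingers measure 114 mm over their backs; the gripper's body (76 mm by 85 mm) begins 54 mm behind the grasp point. The pads swing forward as they close: fully open they stand 13 mm farther back than shut.
Start: joints at [-86.431, 30.224, 82.088, -0, 67.689, -10.227], TCP at [0.149, -0.607, 0.231] pointing down, gripper open.
Joint ranges: [-176.69, 176.69], [-43.24, 126.21], [12.49, 139.97], [-82, 262], [0, 151.66], [-163.58, 163.58]. Speed limits (degrees/s): [159.86, 159.86, 180, 180, 180, 180].

## Interface

Orientations are given as a 3x3 rotation matrix whose columns are the frame's x, y, z axes.
In Python, from plant import env, eyes gives the robot as it stands. The module is installed in compiled form; this text tells all that it offers.
- The arm moves only by the tool jog_arm, never from a script. Its argument "deltas" is a list of rows, each an object with "jaw": the opening, from -1 (shut) to 1 (fully open); "delta_pos": the shift along the world's x, y, z in mm, a list of three; "yaw": the turn about the world's z in rad. A call has 1 to 12 rows; each row shifts and turns the pose as measured when the row begins; what a row does not reach is not made up. A row lasts 1/12 s, in which the tool goes at most 41.7 mm and 7.16 degrees, less where a joint would pass 70% of its speed; a pose out of reach is approached as far as the arm can. A call is refused whole if a number of a shift passes 41.7 or a number of a turn 0.125, either way. A call with a gripper value outside its range is refused whole. The fingers move at their own pace and stop on an object; "newtons" is the grip in N (left out, the last holds). Time passes only in rows, so rows that do not move let the fingers close. It gives the time, the measured TCP pose, the force and the opening at its end, in the units of the state.
- env.state(): the state, without advancing time (a new reading comes with each control period).
- eyes.camera(name): name is "scene" or "side" or "wrist"; returns a dict with "pixels" (480x640x3 uint8, red, green, blue), "camera_matrix" (3x3 intrinsics, pixels), "R" (3x3) and "t" (3): a world point X has camera coordinates R X + t; the wrist camera has in their place "hand_eye" (4x4, takes a point from camera to tool coordinates, whose origin is the TCP and whose axes are the tool frame's). Camera axes: x right, y down, z forward; pixel columns grow to the right and rows downward; lengths in m; the calibration is good to about 2 mm. The wrist camera is an equidistant fisheye: a pixel r from the principal point sees the ray r / f radians off the axis. A picture is of the moment at which its call begins: read the wrist's pose just before it. There is no depth.
- env.close_job(): hands the job in, once; it reports no verdict.
Trained networks look in a picture, given as the dict that the camera call returned (one of the last four; its "shot" number tells which), for a name from the list of things; names that differ only in an ending like _2 or _b are one class to them, and where a whole thing is asked for, a point or a joint stands for the part that bears it (a point fixed in the world has none). Each returns a list of dicts, best first, with "p" (0 to 1); they miss things now and then, are a little off and sometimes report something else, mostly with a low value. They report only what shows in the picture. A call takes as long as a camera call. They do not tell look-alikes from the thing itself.
- eyes.search_frame(picture, label): "extent" ([left, top, right, bottom] in pixels, round what is visible of it).
The state is a dict: "t": time; "joints": joint angles; "dq": joint speeds; "tau": joint torques, N m; "eef_pos": TCP position; "ee_rot": TCP orientation; "wrist_force": force on the tool from outside, world axes, zero at the start; "moment": the same for the moment, N m; "finger_gap": finger opening in m.
Only numpy, scipy, OpenCV 4.12 (cv2) and the standard library are available. Lean on these libraries where they do the work, as an engineer would, in place of code of your own. Each camera call takes 0.05 s, during which the arm holds its last target. There are 200 camera calls.

## Working session

There is one attempt and no reset: what is moved stays moved. The work goes in short steps, Python scripts to look and compute and a tool call to move; the robot and the scene stay as the last step left them, time stands still between calls to the robot, and variables do not carry over. Pictures are saved under pics/ and viewed, about 8 in all and at most 12, crops included, and the job is handed in when it is done.

Besides the shell and the picture viewer there is one more tool, called after ">>>" in YAML: its name, and indented under it one key for each argument. jog_arm: Moves the arm, as the interface text tells. Its arguments: {"type":"object","properties":{"deltas":{"type":"array"},"newtons":{"type":"number"}},"required":["deltas"]}

```bash
mkdir -p pics; cat > h.py <<'E'
import numpy as np, cv2
from plant import env, eyes
def snap(n,f):
    c=eyes.camera(n); cv2.imwrite('pics/'+f,c['pixels'][:,:,::-1]); return c
def ray(c,u,v):
    d=c['R'].T@np.linalg.inv(c['camera_matrix'])@np.array([u,v,1.]); o=-c['R'].T@c['t']; return o,d
def onz(c,u,v,z=0):
    o,d=ray(c,u,v); return o+d*(z-o[2])/d[2]
def proj(c,X):
    p=(np.atleast_2d(X)@c['R'].T+c['t'])@c['camera_matrix'].T; return p[:,:2]/p[:,2:]
E
python3 - <<'E'
from h import *
np.set_printoptions(precision=3,suppress=True)
s=env.state();print(s['t'],s['eef_pos'],s['ee_rot'],s['wrist_force'],s['finger_gap'],env.grasp_offset)
a=snap('scene','sc0.png');b=snap('side','si0.png')
for n,c in(('scene',a),('side',b)):
    print(n,'cam',-c['R'].T@c['t'],'fwd',c['R'][2],c['camera_matrix'][0,0])
    for l in['case_side','binder_wide','binder_thin','binder_end','end_top','bookend','bookend_end','mug','handheld','screwdriver']:
        for d in eyes.search_frame(c,l)[:3]:print(l,np.round(d['extent']),round(d['p'],2))
cv2.imwrite('pics/both0.png',cv2.resize(np.hstack([a['pixels'],b['pixels']])[:,:,::-1],(800,300)))
E
```

```text
0.0 [ 0.149 -0.606  0.23 ] [[-0.     0.971  0.238]
 [ 0.002  0.238 -0.971]
 [-1.     0.    -0.002]] [-0.219 -0.164 -0.141] 0.08553543761063734 0.0187
scene cam [0.406 0.372 1.254] fwd [ 0.112 -0.294 -0.949] 455.6454444797026
case_side [242. 271. 356. 368.] 0.87
binder_wide [272. 240. 353. 288.] 0.83
binder_thin [284. 225. 359. 259.] 0.65
binder_end [292. 174. 372. 241.] 0.89
binder_end [188. 378. 288. 480.] 0.71
binder_end [382. 138. 474. 232.] 0.58
end_top [189. 380. 286. 480.] 0.62
end_top [295. 174. 372. 242.] 0.61
end_top [379. 136. 473. 234.] 0.58
bookend_end [224. 232. 265. 268.] 0.17
mug [226. 230. 267. 269.] 0.94
handheld [339. 100. 348. 142.] 0.88
screwdriver [265. 152. 304. 200.] 0.83
side cam [ 0.899 -0.109  1.32 ] fwd [-0.273  0.138 -0.952] 482.4447229709525
case_side [237. 254. 288. 311.] 0.34
binder_wide [316. 173. 367. 264.] 0.96
binder_thin [297. 184. 350. 276.] 0.67
binder_thin [250. 335. 312. 356.] 0.38
binder_end [241. 219. 327. 290.] 0.86
binder_end [140. 192. 228. 267.] 0.69
binder_end [431. 135. 521. 227.] 0.64
end_top [242. 217. 328. 290.] 0.7
end_top [430. 138. 516. 229.] 0.68
end_top [139. 190. 228. 270.] 0.57
bookend [236. 260. 288. 312.] 0.97
bookend [310. 175. 368. 266.] 0.61
bookend [247. 331. 316. 358.] 0.34
bookend_end [236. 256. 290. 313.] 0.65
handheld [178. 322. 210. 351.] 0.78
screwdriver [251. 337. 284. 355.] 0.78
```

View pics/sc0.png

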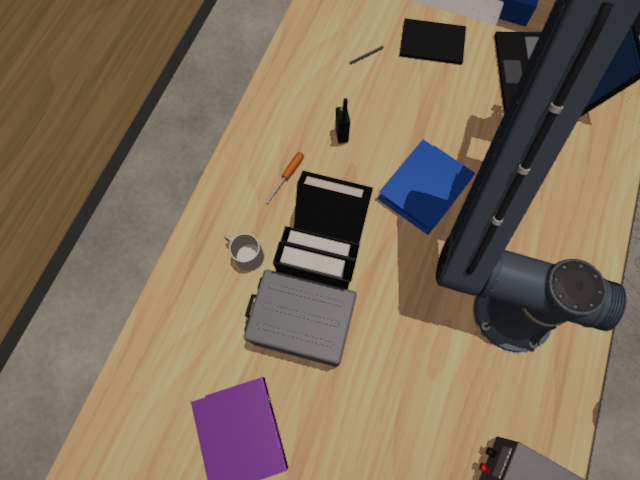

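View pics/si0.png

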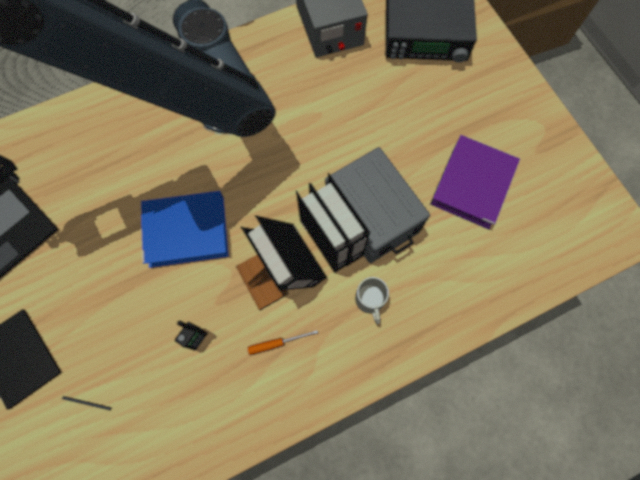

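Lookalikes: blue book lying flat, scene (427,186); purple one, scene (238,435). The black binder leaning on the wooden bookend, scene (333,208) / side (285,252), is the target. I'll crop closer to get its corners.

```bash
python3 - <<'E'
import cv2,numpy as np
a=cv2.imread('pics/sc0.png')[140:380,210:390];b=cv2.imread('pics/si0.png')[140:380,220:440]
f=lambda i:cv2.convertScaleAbs((255*(i/255.)**0.5).astype('uint8'))
def g(i,x0,y0,k):
    o=cv2.resize(f(i),None,fx=k,fy=k,interpolation=cv2.INTER_CUBIC)
    for x in range(x0,x0+i.shape[1],20):
        cv2.line(o,(int((x-x0)*k),0),(int((x-x0)*k),6),(0,0,255),1);cv2.putText(o,str(x),(int((x-x0)*k),16),0,.35,(0,0,255))
    for y in range(y0,y0+i.shape[0],20):
        cv2.line(o,(0,int((y-y0)*k)),(6,int((y-y0)*k)),(0,0,255),1);cv2.putText(o,str(y),(8,int((y-y0)*k)+4),0,.35,(0,0,255))
    return o
cv2.imwrite('pics/crop0.png',np.hstack([g(a,210,140,2.0),g(b,220,140,2.0)]))
E
```

```text
(no output)
```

View pics/crop0.png

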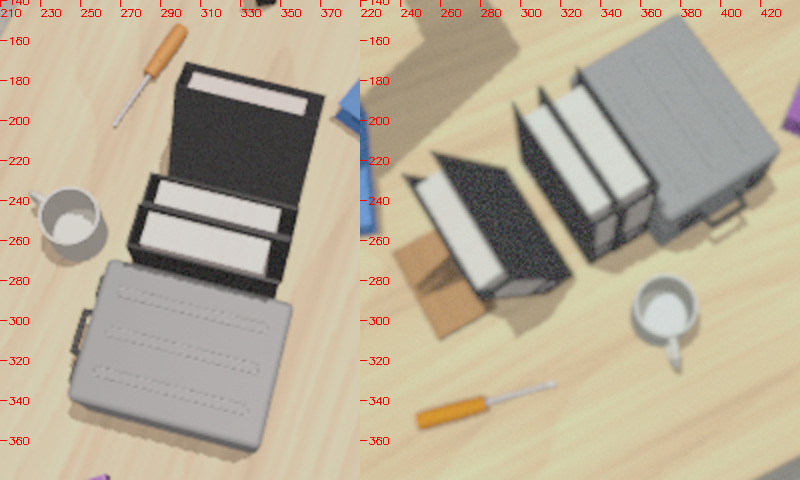

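```bash
cat >> h.py <<'E'
def rz(a): return np.array([[np.cos(a),-np.sin(a),0],[np.sin(a),np.cos(a),0],[0,0,1]])
E
python3 - <<'E'
from h import *
np.set_printoptions(precision=4,suppress=True)
a=eyes.camera('scene');b=eyes.camera('side')
print('case scene');[print(onz(a,*p,.15)) for p in[(264,271),(355.5,291.5),(339,364.5),(245.5,339.5)]]
print('case side');[print(onz(b,*p,.15)) for p in[(331,177),(389,147.5),(428.5,214),(372,249)]]
print('foot side');[print(onz(b,*p,.018)) for p in[(237.5,265),(260.5,309.5),(284,296.5)]]
print('thin top scene far edge');[print(onz(a,*p,.225)) for p in[(286,227.5),(358,244)]]
print('wide inner side');[print(onz(b,*p,.225)) for p in[(297,191),(329.,173)]]
print('end bottom inner side z~');[print(onz(b,*p,.02)) for p in[(293,225),(326,277.5)]]
def tri(p,q):
    A=[];r=[]
    for c,u in((a,p),(b,q)):
        o,d=ray(c,*u);d/=np.linalg.norm(d);P=np.eye(3)-np.outer(d,d);A.append(P);r.append(P@o)
    A=np.vstack(A);r=np.hstack(r);x=np.linalg.lstsq(A,r,rcond=None)[0];return x,np.linalg.norm(A@x-r)
print('top outer edge: L/near, R/far');print(tri((303,171.5),(282,289.5)),tri((372,188.5),(242,227.5)))
for n,c in(('mug',a),('handheld',b)):print(n,[np.round(onz(c,*(np.array(d['extent']).reshape(2,2).mean(0)),.05),3) for d in eyes.search_frame(c,n)[:1]])
print('screw',onz(b,249,352,.013),onz(b,317,331,.005), 'blue',onz(b,228,265,.02),onz(b,140,265,.02),onz(b,225,195,.02))
E
```

```text
case scene
[0.6514 0.1641 0.15  ]
[0.4207 0.1315 0.15  ]
[0.3981 0.3083 0.15  ]
[0.6259 0.334  0.15  ]
case side
[0.4272 0.1479 0.15  ]
[0.4182 0.3277 0.15  ]
[0.6317 0.3277 0.15  ]
[0.6505 0.1523 0.15  ]
foot side
[ 0.4987 -0.1753  0.018 ]
[ 0.64   -0.1681  0.018 ]
[ 0.6358 -0.0963  0.018 ]
thin top scene far edge
[0.6281 0.0607 0.225 ]
[0.4528 0.0382 0.225 ]
wide inner side
[0.4543 0.0397 0.225 ]
[0.4455 0.1318 0.225 ]
end bottom inner side z~
[0.4609 0.0127 0.02  ]
[0.6392 0.0295 0.02  ]
top outer edge: L/near, R/far
(array([ 0.6531, -0.0984,  0.2039]), np.float64(0.005913022226974079)) (array([ 0.4714, -0.12  ,  0.2006]), np.float64(0.0020027085873864066))
mug [array([0.751, 0.11 , 0.05 ])]
handheld [array([ 0.634, -0.355,  0.05 ])]
screw [ 0.7283 -0.241   0.013 ] [ 0.7574 -0.0558  0.005 ] blue [ 0.4877 -0.1988  0.02  ] [ 0.3802 -0.4175  0.02  ] [ 0.2903 -0.1256  0.02  ]
```

>>> jog_arm:
  deltas:
    - {"jaw":1,"delta_pos":[15,15,30],"yaw":0.12}
    - {"jaw":1,"delta_pos":[25,25,20],"yaw":0.122}
    - {"jaw":1,"delta_pos":[27,28,0],"yaw":0.122}
    - {"jaw":1,"delta_pos":[27,28,0],"yaw":0.122}
    - {"jaw":1,"delta_pos":[27,28,0],"yaw":0.122}
    - {"jaw":1,"delta_pos":[27,28,0],"yaw":0.122}
    - {"jaw":1,"delta_pos":[27,28,0],"yaw":0.122}
    - {"jaw":1,"delta_pos":[27,28,0],"yaw":0.122}
    - {"jaw":1,"delta_pos":[27,28,0],"yaw":0.122}
    - {"jaw":1,"delta_pos":[27,28,0],"yaw":0.122}
    - {"jaw":1,"delta_pos":[27,28,0],"yaw":0.122}
    - {"jaw":1,"delta_pos":[27,28,0],"yaw":0.12}

```text
t: 2.3
eef_pos: [0.4636, -0.2803, 0.2843]
ee_rot: [[0.009, -0.164, 0.986], [-0.008, 0.986, 0.164], [-1.0, -0.01, 0.008]]
wrist_force: [0.5, -1.0, -0.1]
finger_gap: 0.0856
```

>>> jog_arm:
  deltas:
    - {"jaw":1,"delta_pos":[27,25,0],"yaw":-0.02}
    - {"jaw":1,"delta_pos":[27,25,0],"yaw":-0.015}
    - {"jaw":1,"delta_pos":[27,25,0],"yaw":0}
    - {"jaw":1,"delta_pos":[20,20,0],"yaw":0}
    - {"jaw":1,"delta_pos":[5,5,0],"yaw":0}
    - {"jaw":1,"delta_pos":[0,0,0],"yaw":0}

```text
t: 2.8
eef_pos: [0.5789, -0.1672, 0.2852]
ee_rot: [[0.013, -0.143, 0.99], [-0.008, 0.99, 0.143], [-1.0, -0.01, 0.012]]
wrist_force: [-0.5, -0.2, -0.4]
finger_gap: 0.0851
```

```bash
python3 - <<'E'
from h import *
np.set_printoptions(precision=3,suppress=True)
s=env.state();print(s['t'],s['eef_pos'],s['ee_rot'])
w=snap('wrist','w1.png');print(w['hand_eye'],w['camera_matrix'])
E
```

```text
2.8 [ 0.579 -0.167  0.285] [[ 0.013 -0.143  0.99 ]
 [-0.008  0.99   0.143]
 [-1.    -0.01   0.012]]
[[ 0.001 -0.302  0.953 -0.143]
 [ 0.001 -0.953 -0.302  0.077]
 [ 1.     0.001 -0.001 -0.   ]
 [ 0.     0.     0.     1.   ]] [[371.648   0.    321.587]
 [  0.    371.648 243.116]
 [  0.      0.      1.   ]]
```

View pics/w1.png

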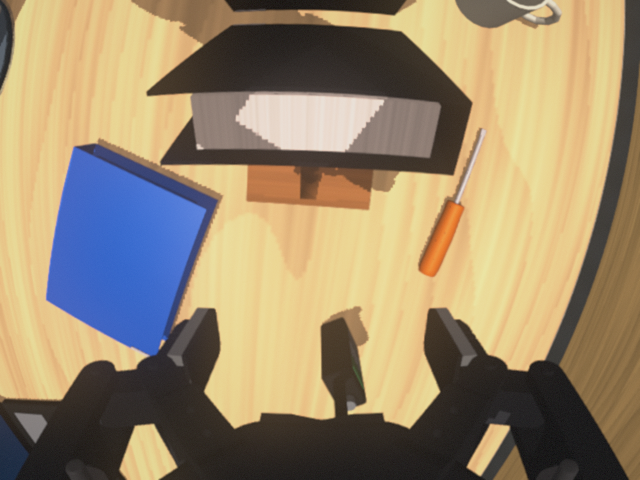

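```bash
cat >> h.py <<'E'
def wonz(w,s,u,v,z):
    K=w['camera_matrix'];x=(u-K[0,2])/K[0,0];y=(v-K[1,2])/K[1,1];r=np.hypot(x,y)
    d=np.array([np.sin(r)*x/r,np.sin(r)*y/r,np.cos(r)]);H=np.array(w['hand_eye']);R=np.array(s['ee_rot'])
    o=R@H[:3,3]+s['eef_pos'];d=R@H[:3,:3]@d;return o+d*(z-o[2])/d[2]
E
python3 - <<'E'
from h import *
np.set_printoptions(precision=4,suppress=True)
s=env.state();w=eyes.camera('wrist')
def pr(n,p,q,z):
    A=wonz(w,s,*p,z);B=wonz(w,s,*q,z);d=B-A;print(n,A,B,np.linalg.norm(d),np.degrees(np.arctan2(d[1],d[0])))
pr('foot',(247,201),(370,209),.018)
for z in(.195,.2,.205,.21):pr('top',(161,163),(455,174),z)
for z in(.215,.22,.225,.23):pr('topin',(148,94),(472,102),z)
E
```

```text
foot [ 0.4974 -0.1842  0.018 ] [ 0.6371 -0.1741  0.018 ] 0.14001256837541617 4.139873040700364
top [ 0.4653 -0.1248  0.195 ] [ 0.6583 -0.1055  0.195 ] 0.19389537587360262 5.6904457763300345
top [ 0.4675 -0.124   0.2   ] [ 0.6563 -0.1052  0.2   ] 0.18972416766541128 5.690445776330036
top [ 0.4696 -0.1233  0.205 ] [ 0.6543 -0.1049  0.205 ] 0.1855529594572198 5.690445776330037
top [ 0.4718 -0.1225  0.21  ] [ 0.6523 -0.1045  0.21  ] 0.18138175124902853 5.690445776330033
topin [ 0.4611 -0.0803  0.215 ] [ 0.6529 -0.0591  0.215 ] 0.19294759978100506 6.318582866724282
topin [ 0.4635 -0.0806  0.22  ] [ 0.6508 -0.0598  0.22  ] 0.1884059703827367 6.318582866724281
topin [ 0.466  -0.0808  0.225 ] [ 0.6487 -0.0606  0.225 ] 0.18386434098446844 6.318582866724283
topin [ 0.4684 -0.081   0.23  ] [ 0.6467 -0.0613  0.23  ] 0.17932271158620022 6.318582866724278
```

>>> jog_arm:
  deltas:
    - {"jaw":1,"delta_pos":[-2,0,-35],"yaw":-0.01}
    - {"jaw":1,"delta_pos":[-2,0,-35],"yaw":-0.01}
    - {"jaw":1,"delta_pos":[-2,0,-30],"yaw":0}
    - {"jaw":1,"delta_pos":[0,0,-13],"yaw":0}
    - {"jaw":1,"delta_pos":[0,10,0],"yaw":0}
    - {"jaw":1,"delta_pos":[-1,10,0],"yaw":0}
    - {"jaw":1,"delta_pos":[-1,10,0],"yaw":0}
    - {"jaw":1,"delta_pos":[-1,10,0],"yaw":0}
    - {"jaw":1,"delta_pos":[-1,10,0],"yaw":0}

```text
t: 3.65
eef_pos: [0.5619, -0.1289, 0.1749]
ee_rot: [[0.019, -0.102, 0.995], [-0.018, 0.995, 0.103], [-1.0, -0.02, 0.017]]
wrist_force: [1.2, 0.2, -0.2]
finger_gap: 0.0856
```

>>> jog_arm:
  deltas:
    - {"jaw":1,"delta_pos":[0,10,-1],"yaw":0}
    - {"jaw":1,"delta_pos":[0,10,0],"yaw":0}
    - {"jaw":1,"delta_pos":[0,10,0],"yaw":0}
    - {"jaw":1,"delta_pos":[0,8,0],"yaw":0}
    - {"jaw":1,"delta_pos":[0,8,0],"yaw":0}

```text
t: 4.07
eef_pos: [0.5638, -0.0767, 0.1783]
ee_rot: [[0.028, -0.105, 0.994], [-0.021, 0.994, 0.106], [-0.999, -0.024, 0.025]]
wrist_force: [-0.1, 0.6, 1.1]
finger_gap: 0.0855
```

```bash
python3 - <<'E'
from h import *
s=env.state();print(s['t'],s['eef_pos'],s['wrist_force'])
w=snap('wrist','w2.png');b=eyes.camera('side')['pixels'][150:330,210:410,::-1]
cv2.imwrite('pics/c2.png',np.hstack([w['pixels'][::-1][::-1][:,:,::-1][:360,100:540],cv2.resize((255*(b/255.)**.6).astype('uint8'),(360,360))[:,:]]))
E
```

```text
4.0667 [ 0.56380475 -0.07668904  0.17828644] [-0.13484909  0.62451179  1.05984829]
```

View pics/c2.png

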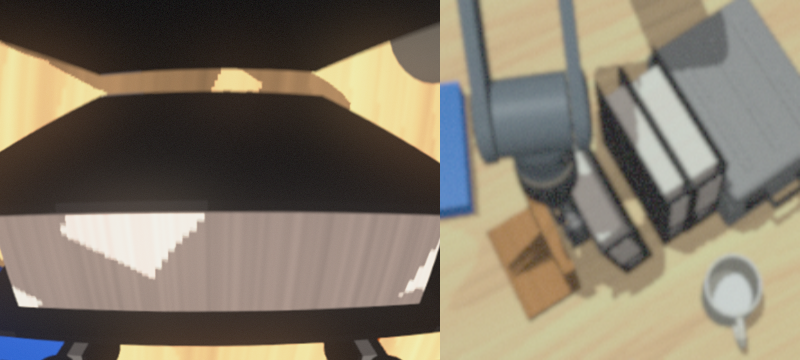

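>>> jog_arm:
  deltas:
    - {"jaw":1,"delta_pos":[0,6,-2],"yaw":0}
    - {"jaw":1,"delta_pos":[0,6,-2],"yaw":0}
    - {"jaw":1,"delta_pos":[0,6,0],"yaw":0}
    - {"jaw":1,"delta_pos":[0,5,0],"yaw":0}
    - {"jaw":1,"delta_pos":[0,0,0],"yaw":0}
    - {"jaw":1,"delta_pos":[0,0,0],"yaw":0}

```text
t: 4.67
eef_pos: [0.5634, -0.0512, 0.1727]
ee_rot: [[0.025, -0.106, 0.994], [-0.02, 0.994, 0.107], [-0.999, -0.023, 0.023]]
wrist_force: [-0.9, 0.1, 0.2]
finger_gap: 0.0855
```

```bash
python3 - <<'E'
from h import *
s=env.state();print(s['t'],s['eef_pos'],s['wrist_force'])
w=snap('wrist','w3.png');b=eyes.camera('side')['pixels'][150:330,210:410,::-1]
cv2.imwrite('pics/c3.png',np.hstack([w['pixels'][::-1][::-1][:,:,::-1][:360,100:540],cv2.resize((255*(b/255.)**.6).astype('uint8'),(360,360))[:,:]]))
E
```

```text
4.6667 [ 0.56339801 -0.05118647  0.17268359] [-0.85353042  0.11234877  0.17099143]
```

View pics/c3.png

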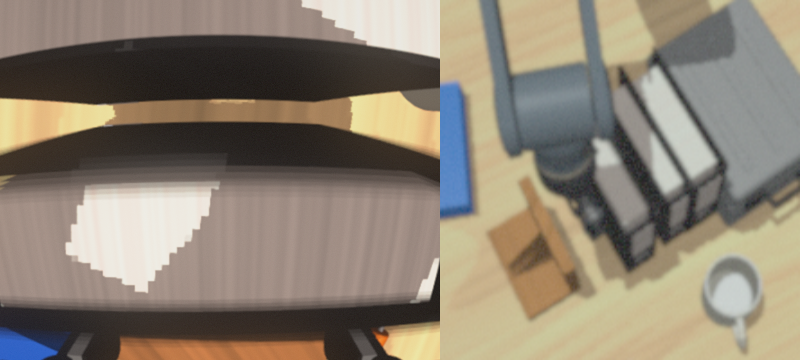

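>>> jog_arm:
  deltas:
    - {"jaw":1,"delta_pos":[0,-8,0],"yaw":0}
    - {"jaw":1,"delta_pos":[0,-20,0],"yaw":0}
    - {"jaw":1,"delta_pos":[1,-30,0],"yaw":0}
    - {"jaw":1,"delta_pos":[2,-35,5],"yaw":0}
    - {"jaw":1,"delta_pos":[3,-35,5],"yaw":0}
    - {"jaw":1,"delta_pos":[3,-35,0],"yaw":0.02}
    - {"jaw":1,"delta_pos":[0,-12,0],"yaw":0.005}
    - {"jaw":1,"delta_pos":[0,0,0],"yaw":0}

```text
t: 5.43
eef_pos: [0.5713, -0.2393, 0.1839]
ee_rot: [[0.027, -0.134, 0.991], [-0.024, 0.991, 0.134], [-0.999, -0.027, 0.024]]
wrist_force: [0.3, -0.3, -0.1]
finger_gap: 0.0852
```

```bash
python3 - <<'E'
from h import *
s=env.state();print(s['t'],s['eef_pos'],s['ee_rot'],s['wrist_force'])
w=snap('wrist','w4.png')
a=snap('scene','sc4.png')['pixels'][140:320,200:400,::-1];b=snap('side','si4.png')['pixels'][150:330,210:410,::-1]
f=lambda i:cv2.resize((255*(i/255.)**.6).astype('uint8'),(380,342),interpolation=cv2.INTER_CUBIC)
cv2.imwrite('pics/c4.png',np.hstack([f(a),f(b)]))
E
```

```text
5.4333 [ 0.57129741 -0.23933349  0.18394625] [[ 0.02749366 -0.13357123  0.99065777]
 [-0.02374572  0.99066549  0.13423128]
 [-0.9993399  -0.02721439  0.02406528]] [ 0.34451942 -0.29320983 -0.08792005]
```

View pics/w4.png

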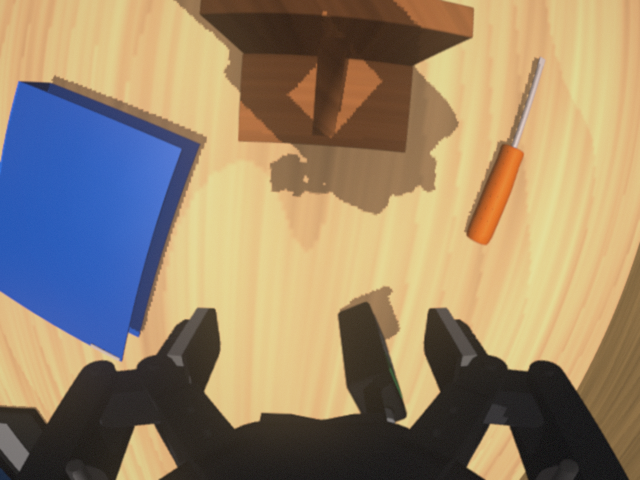

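View pics/c4.png

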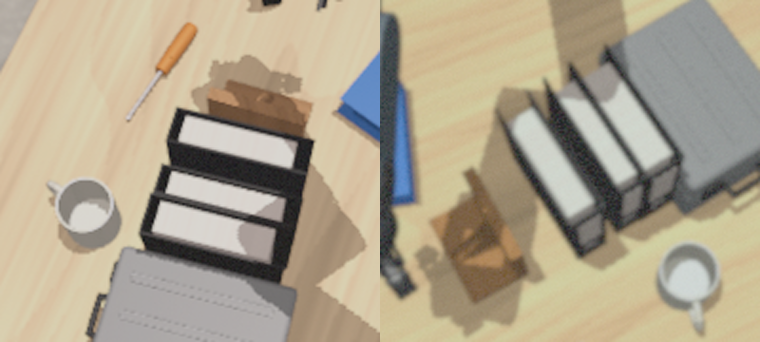

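```bash
python3 - <<'E'
from h import *
np.set_printoptions(precision=4,suppress=True)
s=env.state();w=eyes.camera('wrist');a=eyes.camera('scene')
def pr(n,f,p,q,z):
    A=f(*p,z);B=f(*q,z);d=B-A;print(n,A[:2],B[:2],(A+B)[:2]/2,np.linalg.norm(d),np.degrees(np.arctan2(d[1],d[0])))
W=lambda u,v,z:wonz(w,s,u,v,z);S=lambda u,v,z:onz(a,u,v,z)
pr('foot',W,(238,140),(407,152),.018)
pr('upr',W,(206,12),(472,38),.14)
pr('blue edge z.045',W,(202,140),(135,335),.02)
pr('blue top',W,(183,150),(122,358),.045)
pr('radio top',W,(340,310),(372,303),.115)
pr('end',S,(364.7,213.7),(293.2,196.3),.225)
pr('end base?',S,(358.5,231),(288,214),.225)
pr('thin',S,(352.6,243.2),(284.2,227.4),.225)
pr('case',S,(356,291.6),(264,271),.15)
E
```

```text
foot [ 0.4962 -0.1785] [ 0.6368 -0.1692] [ 0.5665 -0.1739] 0.14090103993106856 3.763101038950069
upr [ 0.4948 -0.1044] [ 0.6301 -0.0966] [ 0.5624 -0.1005] 0.1355406645004632 3.2688605199423955
blue edge z.045 [ 0.4656 -0.181 ] [ 0.3954 -0.3854] [ 0.4305 -0.2832] 0.21611809465313667 -108.97574461716697
blue top [ 0.4581 -0.1879] [ 0.389  -0.3998] [ 0.4236 -0.2939] 0.22288935898692808 -108.0392869113744
radio top [ 0.5884 -0.2694] [ 0.6081 -0.2619] [ 0.5983 -0.2657] 0.021094908200318997 20.75176549577714
end [ 0.4636 -0.0402] [ 0.6428 -0.0208] [ 0.5532 -0.0305] 0.18022541272411435 6.193998693419313
end base? [0.4627 0.007 ] [0.6369 0.0269] [0.5498 0.0169] 0.1753373239970573 6.517250457121122
thin [0.4655 0.0409] [0.6323 0.062 ] [0.5489 0.0515] 0.16813141686016114 7.2343456560521195
case [0.4195 0.1313] [0.6514 0.1641] [0.5354 0.1477] 0.23424252852110655 8.07152172381197
```

```bash
python3 - <<'E'
from h import *
np.set_printoptions(precision=4,suppress=True)
s=env.state();w=eyes.camera('wrist');a=eyes.camera('scene');b=eyes.camera('side')
print([d['extent'] for d in eyes.search_frame(a,'handheld')[:1]],[d['extent'] for d in eyes.search_frame(b,'handheld')[:1]])
A=a['pixels'][90:150,320:370,::-1];B=b['pixels'][310:360,165:225,::-1]
f=lambda i:cv2.resize((255*(i/255.)**.5).astype('uint8'),(400,400*i.shape[0]//i.shape[1]),interpolation=cv2.INTER_CUBIC)
A=f(A);B=f(B);B=cv2.copyMakeBorder(B,0,A.shape[0]-B.shape[0],0,0,0)
cv2.imwrite('pics/r5.png',np.hstack([A,B]))
E
```

```text
[[338.7, 108.8, 346.8, 144.0]] [[176.8, 322.3, 207.2, 347.1]]
```

View pics/r5.png

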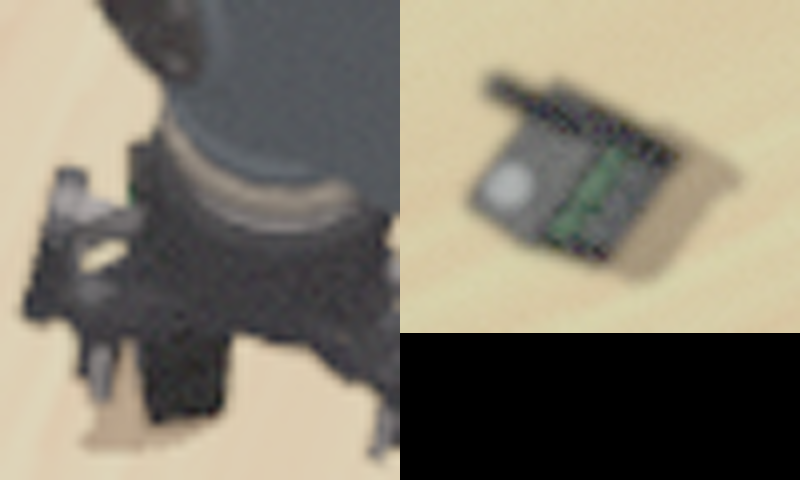

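```bash
python3 - <<'E'
from h import *
a=eyes.camera('scene');b=eyes.camera('side')
for p in[(207,333.7),(195.7,349.3)]:print(onz(b,*p,0))
for p in[(338.7,142.5),(347.7,141.2)]:print(onz(a,*p,0))
E
```

```text
[ 0.63253857 -0.32467031  0.        ]
[ 0.65738575 -0.36708993  0.        ]
[ 0.63103813 -0.32631209  0.        ]
[ 0.60640855 -0.34065446  0.        ]
```

>>> jog_arm:
  deltas:
    - {"jaw":1,"delta_pos":[2,0,-40],"yaw":0}
    - {"jaw":1,"delta_pos":[2,0,-40],"yaw":0}
    - {"jaw":1,"delta_pos":[0,0,-40],"yaw":0}
    - {"jaw":1,"delta_pos":[0,0,-30],"yaw":0}
    - {"jaw":1,"delta_pos":[0,0,-20],"yaw":0}
    - {"jaw":1,"delta_pos":[0,0,-5],"yaw":0}
    - {"jaw":1,"delta_pos":[0,0,0],"yaw":0}

```text
t: 6.62
eef_pos: [0.5799, -0.2345, 0.0069]
ee_rot: [[0.039, -0.141, 0.989], [-0.029, 0.989, 0.143], [-0.999, -0.035, 0.034]]
wrist_force: [-0.5, 0.3, -0.4]
finger_gap: 0.0851
```

>>> jog_arm:
  deltas:
    - {"jaw":1,"delta_pos":[-2,0,-5],"yaw":-0.01}
    - {"jaw":1,"delta_pos":[-1,0,-4],"yaw":0}
    - {"jaw":1,"delta_pos":[0,0,0],"yaw":0}

```text
t: 6.87
eef_pos: [0.5785, -0.2353, -0.0001]
ee_rot: [[0.042, -0.131, 0.991], [-0.032, 0.991, 0.132], [-0.999, -0.038, 0.038]]
wrist_force: [-0.1, 0.1, 0.3]
finger_gap: 0.085
```

>>> jog_arm:
  deltas:
    - {"jaw":1,"delta_pos":[-1,5,-4],"yaw":0}
    - {"jaw":1,"delta_pos":[-1,12,-1],"yaw":0}
    - {"jaw":1,"delta_pos":[-2,12,0],"yaw":0}
    - {"jaw":1,"delta_pos":[-2,10,0],"yaw":0}
    - {"jaw":1,"delta_pos":[-1,8,0],"yaw":0}
    - {"jaw":1,"delta_pos":[-1,8,0],"yaw":0}
    - {"jaw":1,"delta_pos":[-1,8,0],"yaw":0}

```text
t: 7.45
eef_pos: [0.5727, -0.1697, 0.0001]
ee_rot: [[0.054, -0.13, 0.99], [-0.04, 0.99, 0.132], [-0.998, -0.046, 0.048]]
wrist_force: [-0.2, -1.6, -1.4]
finger_gap: 0.0854
```

```bash
python3 - <<'E'
from h import *
s=env.state();print(s['t'],s['eef_pos'],s['wrist_force'])
w=snap('wrist','w6.png')
E
```

```text
7.45 [ 5.72669842e-01 -1.69663732e-01  6.71687605e-05] [-0.237553   -1.60912707 -1.38008011]
```

View pics/w6.png

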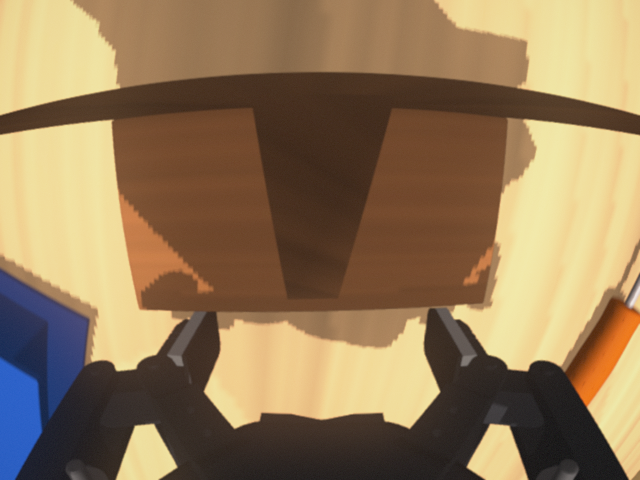

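>>> jog_arm:
  deltas:
    - {"jaw":1,"delta_pos":[0,-4,0],"yaw":0}
    - {"jaw":1,"delta_pos":[0,-1,-5],"yaw":0}
    - {"jaw":1,"delta_pos":[0,0,-4],"yaw":0}
    - {"jaw":1,"delta_pos":[0,0,0],"yaw":0}

```text
t: 7.83
eef_pos: [0.5713, -0.1712, -0.0098]
ee_rot: [[0.05, -0.133, 0.99], [-0.037, 0.99, 0.134], [-0.998, -0.043, 0.045]]
wrist_force: [-0.3, -0.8, -0.4]
finger_gap: 0.0852
```

>>> jog_arm:
  deltas:
    - {"jaw":1,"delta_pos":[-1,8,0],"yaw":0}
    - {"jaw":1,"delta_pos":[-1,8,0],"yaw":0}
    - {"jaw":1,"delta_pos":[-1,8,0],"yaw":0}
    - {"jaw":1,"delta_pos":[-1,8,0],"yaw":0}
    - {"jaw":1,"delta_pos":[-1,8,0],"yaw":0}

```text
t: 8.25
eef_pos: [0.568, -0.133, -0.0099]
ee_rot: [[0.055, -0.128, 0.99], [-0.041, 0.991, 0.131], [-0.998, -0.048, 0.049]]
wrist_force: [0.2, -1.8, -0.5]
finger_gap: 0.0857
```

>>> jog_arm:
  deltas:
    - {"jaw":1,"delta_pos":[-1,6,0],"yaw":0}
    - {"jaw":1,"delta_pos":[-1,6,0],"yaw":0}
    - {"jaw":1,"delta_pos":[-1,6,0],"yaw":0}

```text
t: 8.5
eef_pos: [0.5652, -0.1127, -0.0097]
ee_rot: [[0.057, -0.13, 0.99], [-0.042, 0.99, 0.133], [-0.998, -0.049, 0.05]]
wrist_force: [0.2, -4.0, -2.2]
finger_gap: 0.0855
```

```bash
python3 - <<'E'
from h import *
a=snap('scene','sc7.png')['pixels'][140:320,200:400,::-1];b=snap('side','si7.png')['pixels'][150:330,210:410,::-1]
f=lambda i:cv2.resize((255*(i/255.)**.6).astype('uint8'),(380,342),interpolation=cv2.INTER_CUBIC)
cv2.imwrite('pics/c7.png',np.hstack([f(a),f(b)]))
E
```

```text
(no output)
```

View pics/c7.png

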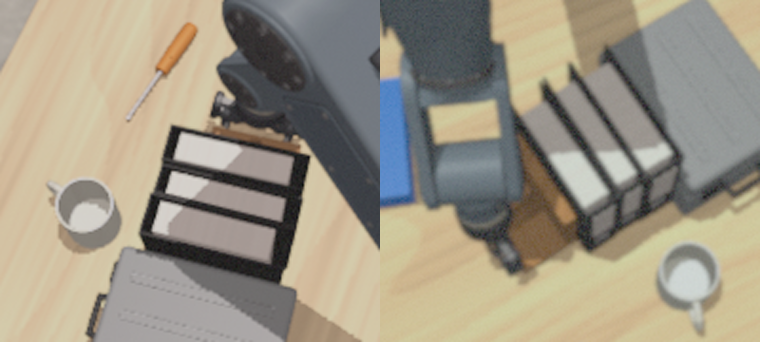

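>>> jog_arm:
  deltas:
    - {"jaw":1,"delta_pos":[-1,5,0],"yaw":0}
    - {"jaw":1,"delta_pos":[0,4,0],"yaw":0}

```text
t: 8.77
eef_pos: [0.5641, -0.1069, -0.0097]
ee_rot: [[0.056, -0.131, 0.99], [-0.046, 0.99, 0.133], [-0.997, -0.053, 0.05]]
wrist_force: [-9.6, -33.6, -4.0]
finger_gap: 0.0855
```

>>> jog_arm:
  deltas:
    - {"jaw":1,"delta_pos":[0,3,0],"yaw":0}

```text
t: 8.85
eef_pos: [0.564, -0.1073, -0.0096]
ee_rot: [[0.056, -0.129, 0.99], [-0.05, 0.99, 0.132], [-0.997, -0.057, 0.049]]
wrist_force: [-3.0, -15.6, -1.0]
finger_gap: 0.0851
```

>>> jog_arm:
  deltas:
    - {"jaw":1,"delta_pos":[0,3,0],"yaw":0}

```text
t: 8.93
eef_pos: [0.564, -0.1074, -0.0096]
ee_rot: [[0.056, -0.128, 0.99], [-0.053, 0.99, 0.131], [-0.997, -0.059, 0.049]]
wrist_force: [-1.9, -13.0, -1.5]
finger_gap: 0.0852
```

>>> jog_arm:
  deltas:
    - {"jaw":1,"delta_pos":[0,-4,0],"yaw":0}
    - {"jaw":1,"delta_pos":[1,-15,1],"yaw":0}
    - {"jaw":1,"delta_pos":[3,-25,2],"yaw":0}
    - {"jaw":1,"delta_pos":[4,-30,3],"yaw":0}
    - {"jaw":1,"delta_pos":[2,-25,15],"yaw":0}
    - {"jaw":1,"delta_pos":[0,-8,35],"yaw":0}
    - {"jaw":1,"delta_pos":[0,0,40],"yaw":0}
    - {"jaw":1,"delta_pos":[0,0,40],"yaw":0}
    - {"jaw":1,"delta_pos":[0,0,40],"yaw":0}
    - {"jaw":1,"delta_pos":[0,0,40],"yaw":0}
    - {"jaw":1,"delta_pos":[0,0,40],"yaw":0}
    - {"jaw":1,"delta_pos":[0,0,0],"yaw":0}

```text
t: 9.93
eef_pos: [0.5609, -0.2088, 0.2514]
ee_rot: [[0.031, -0.123, 0.992], [-0.03, 0.992, 0.124], [-0.999, -0.033, 0.027]]
wrist_force: [1.1, -0.5, 0.5]
finger_gap: 0.0858
```

```bash
python3 - <<'E'
from h import *
s=env.state();print(s['t'],s['eef_pos'],s['ee_rot'][:,2],s['wrist_force'])
w=snap('wrist','w8.png')['pixels'][:330,150:510,::-1]
a=snap('scene','sc8.png')['pixels'][160:300,240:390,::-1];b=snap('side','si8.png')['pixels'][150:310,230:400,::-1]
f=lambda i,k:cv2.resize((255*(i/255.)**.5).astype('uint8'),None,fx=k,fy=k,interpolation=cv2.INTER_CUBIC)
A=f(a,2.7);B=f(b,2.3)  # 405x378, 391x368
W=f(cv2.imread('pics/w8.png')[:260],1.0) if 0 else None
top=np.zeros((380,800,3),np.uint8);top[:A.shape[0],:A.shape[1]]=A;top[:B.shape[0],405:405+B.shape[1]]=B[:, :395]
w=f(cv2.imread('pics/w8.png')[:220],1.0);bot=np.zeros((220,800,3),np.uint8);bot[:,:640]=w
cv2.imwrite('pics/c8.png',np.vstack([top,bot]))
E
```

```text
9.9333 [ 0.56090069 -0.20881527  0.25139156] [0.9919542  0.12366231 0.02710156] [ 1.0617018  -0.49477343  0.52739431]
```

View pics/c8.png

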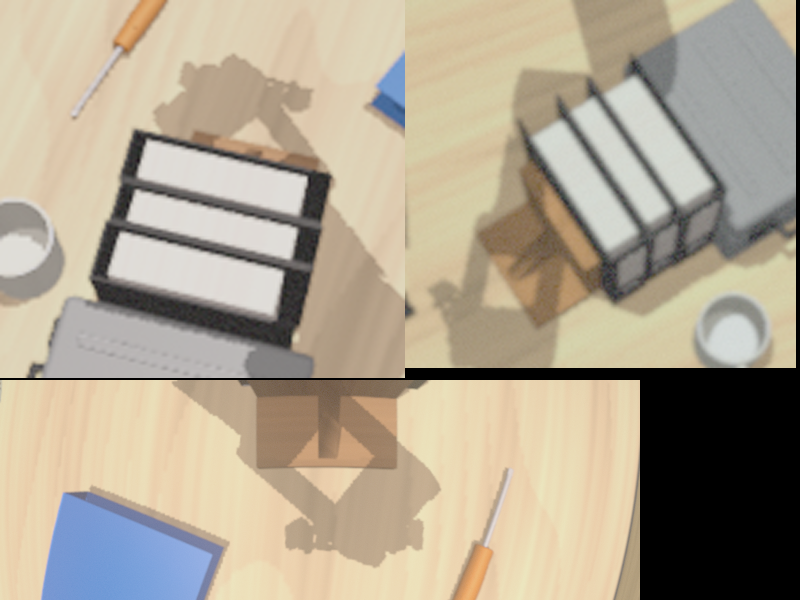

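```bash
python3 - <<'E'
from h import *
np.set_printoptions(precision=4,suppress=True)
s=env.state();w=eyes.camera('wrist');a=eyes.camera('scene')
def pr(n,f,p,q,z):
    A=f(*p,z);B=f(*q,z);d=B-A;print(n,A[:2],B[:2],(A+B)[:2]/2,np.linalg.norm(d),np.degrees(np.arctan2(d[1],d[0])))
W=lambda u,v,z:wonz(w,s,u,v,z);S=lambda u,v,z:onz(a,240+u/2.7,160+v/2.7,z)
pr('foot',W,(257,87),(397,88),.018)
for n,p,q in(('end out',(330,178),(133,130)),('thin out',(322,225),(121,180)),('wide out',(311,268),(105,222))):pr(n,S,p,q,.225)
for n in('mug','handheld','screwdriver'):print(n,[np.round(d['extent']) for d in eyes.search_frame(a,n)[:1]])
E
```

```text
foot [ 0.4825 -0.0999] [ 0.6174 -0.0833] [ 0.55   -0.0916] 0.13594495457840655 7.011198597895002
end out [ 0.4587 -0.0084] [0.6399 0.0117] [0.5493 0.0017] 0.18228606491477964 6.3105209434407135
thin out [0.4506 0.0355] [0.6316 0.0598] [0.5411 0.0477] 0.1826109874390812 7.630037308663689
wide out [0.4463 0.0759] [0.6297 0.1011] [0.538  0.0885] 0.18503349162218838 7.8187361251062635
mug [array([224., 232., 262., 268.])]
handheld [array([337., 107., 347., 145.])]
screwdriver [array([280., 154., 304., 178.])]
```

```bash
python3 -c "
from plant import env
env.close_job();print(env.state()['t'])"
```

```text
the job is handed in; nothing more can be done
the job is handed in; nothing more can be done
```

The row is closed up again and the job is handed in; the last move ended at about 10 s of the 54 s allowed. I pushed the flopped binder upright with the outside of the open fingers on its top edge. Then I pushed the end of the bookend's foot with both fingertips, which turned the bookend square and slid it and the binder in against the neighbour. The wrist force peaked at about 35 N in the readings when the row met the case, under the 120 N limit. I then backed off and raised the gripper clear.

**Last checks, from the pictures after backing off:**
- **Binder:** it stands upright, within about 2 mm of in line with its neighbour.
- **Bookend:** its outer end is 93 mm from the binder's outer face. The bookend itself is 92 mm deep, so it sits snug.
- **Squareness:** the bookend measures 7.0° and the two other binders 7.6° and 7.8°. The end binder measures 6.3°. These are hand-picked pixels, so a degree or so is within their error.
- **Left alone:** the mug and the radio were found in the same place to within a few pixels, apart from the top of the radio's outline, where the arm partly covered it.

**One check disagreed:** the network's box for the screwdriver came back smaller than at the start, covering only part of it. In the picture it lies where it was.

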